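# Tidy the tea station and hold the turntable with the red-lidded jar in front

### The arm

A 6-joint arm with a two-finger parallel gripper is mounted at the origin on the work surface. World frame = base frame: x ahead of the robot, y to its left, z up, the work surface at z = 0. Lengths are in mm, angles in rad, forces in N, time in s.
With the tool pointing down it reaches from about 325 to 900 mm from the base axis. Payload 6.1 kg.
Tool frame: the origin (TCP) lies at the very end of the fingers, on their centre line; the grasp point (between the pads) lies robot.grasp_offset behind it (robot.grasp_offset is the distance from the TCP to the grasp point, in mm); z points along the fingers, y is the line along which they close (so a half turn about z gives the same grasp; the last joint's range is limited). The gripper opens to 85 mm and grips with 20 to 120 N. Pads are 22 mm wide; open, the fingers measure 114 mm over their backs; the gripper's body (76 mm by 85 mm) begins 54 mm behind the grasp point. The pads swing forward as they close: fully open they stand 13 mm farther back than shut.
Start: joints at [-1.246, 0.22, 1.526, -0, 1.395, -0.126], TCP at [272.296, -562.557, 231.3] pointing down, gripper open.
Joint ranges: [-2.98, 2.98], [-0.91, 2.08], [0.09, 2.57], [-1.24, 4.39], [0.2, 2.65], [-2.68, 2.68]. Speed limits (rad/s): [2.57, 2.57, 3.01, 3.14, 3.14, 3.14].

### API

Orientations are given as a unit quaternion [w, x, y, z].
In Python, from workcell import robot gives the robot as it stands.
- The arm moves only by the tool jog_arm, never from a script. Its argument "motion" is a list of rows, each a list of 3 entries, a list of its own where there are three numbers: the turn, a rotation vector about the world's x, y, z in units of 6 degrees (1.0 is 6 degrees), then the shift along the world's x, y, z in units of 25 mm (1.0 is 25 mm), then the finger opening in mm, from 0 to 85.4. A call has 1 to 10 rows; each row shifts and turns the commanded pose from where the row before left it; what a row does not reach is not made up. A row lasts 1/10 s, in which the tool goes at most 50 mm and 8.59 degrees, less where a joint would pass 70% of its speed; a pose out of reach is approached as far as the arm can. A call is refused whole if a number of a shift passes 1 or a number of a turn 1, either way. A call with a gripper value outside its range is refused whole. The fingers move at their own pace and stop on an object; "grip_force" is the grip in N (left out, the last holds). Time passes only in rows, so rows that do not move let the fingers close. It gives the time, the measured TCP pose, the force, the opening and the grip force at its end, in the units of the state.
- robot.read_state(): the state, without advancing time (a new reading comes with each control period).
- robot.camera(name): name is "scene" or "top" or "wrist"; returns a dict with "image" (420x560x3 uint8, red, green, blue), "mtx" (3x3 intrinsics, pixels), "world_to_cam" (4x4, takes a point from world to camera coordinates). Camera axes: x right, y down, z forward; pixel columns grow to the right and rows downward; lengths in mm; the calibration is good to about 2 mm. A picture is of the moment at which its call begins. There is no depth.
- robot.finish_job(): hands the job in; it is judged then, once.
The state is a dict: "clock": time; "joints": joint angles; "qvel": joint speeds; "joint_torque": joint torques, N m; "position": TCP position; "orientation": TCP orientation; "contact_force": force on the tool from outside, world axes, zero at the start; "moment": the same for the moment, N m; "finger_gap": opening from 0.0 (shut) to 1.0 (fully open); "finger_force": force on a finger pad.
Only numpy, scipy, OpenCV 4.12 (cv2) and the standard library are available. Lean on these libraries where they do the work, as an engineer would, in place of code of your own. Each camera call takes 0.05 s, during which the arm holds its last target. There are 200 camera calls.

### The job

Two honey jars have been left out in front of the tea turntable: first stand both of them back in the gap in the row on the little oak shelf, upright, in line with the two jars that are still there and evenly spaced. Then turn the turntable by its wooden rim, without pushing on the tea jars, until the red-lidded jar is squarely at the front, straight out from the turntable's centre towards the robot's edge of the table. Finish while still holding the rim firmly, keeping the turntable still so that I can take that jar, and leave everything else standing as it is.

Things in the scene. Friction and masses are not known exactly. Their poses are not given: they have to be found in the camera images.
- foot: fixed round foot of the turntable on the table, 230 mm diameter; origin: on the table at the turntable's axis. It does not turn: its x axis is always parallel to world x, so 'front' is its -x direction (towards the robot's edge of the table)
- turntable: round oak turntable, 320 mm diameter, turns freely without stops about its vertical axis (friction under 0.05 N m: it coasts). Origin: on the axis, under the disc, 20 mm above the table. Floor 14 mm above origin; upright rim 10 mm thick (radius 150 to 160 mm), top 38 mm above origin, gripped from above, one finger inside. Six loose tea jars at 105 mm radius, 60 degrees apart; yaw = its turn
- tea_red: the marked jar: white stoneware tea jar with a red lid and a red band, 48 mm diameter, 64 mm tall, standing loose on the turntable floor at 105 mm radius; origin: centre of its underside, z up
- tea_a: white stoneware tea jar with a cork lid, 48 mm diameter, 64 mm tall, standing loose on the turntable floor like the red one; origin: centre of its underside
- tea_b: white stoneware tea jar with a cork lid, 48 mm diameter, 64 mm tall, standing loose on the turntable floor like the red one; origin: centre of its underside
- tea_c: white stoneware tea jar with a cork lid, 48 mm diameter, 64 mm tall, standing loose on the turntable floor like the red one; origin: centre of its underside
- tea_d: white stoneware tea jar with a cork lid, 48 mm diameter, 64 mm tall, standing loose on the turntable floor like the red one; origin: centre of its underside
- tea_e: white stoneware tea jar with a cork lid, 48 mm diameter, 64 mm tall, standing loose on the turntable floor like the red one; origin: centre of its underside
- shelf: fixed low oak shelf, board 130 mm deep (x), 270 mm long (y), its top 70 mm above the table, a 20 mm high strip along the back edge (x 55 to 65 mm). Origin: on the table under its middle; x points to the back, away from the robot. The row runs along y at x = 0: two jars stand at y = +93 and -93 mm, the empty places are y = +31 and -31 mm, either jar in either
- honey_1: amber glass honey jar with a brass-coloured lid and a paper label, 48 mm diameter up to 36 mm height, 66 mm tall over the 43 mm lid, about 0.15 kg; origin: centre of its underside, z up; left out on the table, front left of the turntable
- honey_2: amber glass honey jar with a brass-coloured lid and a paper label, 48 mm diameter up to 36 mm height, 66 mm tall over the 43 mm lid, about 0.15 kg; origin: centre of its underside, z up; left out on the table, front right of the turntable
- honey_left: amber glass honey jar with a brass-coloured lid and a paper label, 48 mm diameter up to 36 mm height, 66 mm tall over the 43 mm lid, about 0.15 kg; origin: centre of its underside, z up; already in the row, at the shelf's +y end
- honey_right: amber glass honey jar with a brass-coloured lid and a paper label, 48 mm diameter up to 36 mm height, 66 mm tall over the 43 mm lid, about 0.15 kg; origin: centre of its underside, z up; already in the row, at the shelf's -y end
- tumbler: clear glass tumbler, 72 mm diameter, 92 mm tall; bystander; origin: centre of its underside
- sugar_pot: blue stoneware sugar pot with a lid knob, 80 mm diameter, 84 mm tall; bystander; origin: centre of its underside
- milk_jug: small steel milk jug, 76 mm diameter, 98 mm tall, handle at its +y; bystander; origin: centre of its underside
There are look-alikes about, which are no part of the job. Leave any blue look-alike of the honey_2 alone.

How it is judged:
By the outcome, as a careful person would: the job done as asked, in the order asked, and still so for the second after the job is handed in, while the arm keeps its last pose, push and grip.
It also fails if it takes over 72 s, if anything falls off the work surface, if the arm or the gripper's body presses on something with over 40 N, if the wrist force passes 120 N, or if a joint passes its speed limit or range.

## Working session

There is one attempt and no reset: what is moved stays moved. The work goes in short steps, Python scripts to look and compute and a tool call to move; the robot and the scene stay as the last step left them, time stands still between calls to the robot, and variables do not carry over. Pictures are saved under pics/ and viewed, at most 12 in all, crops included, and the job is handed in when it is done.

Besides the shell and the picture viewer there is one more tool, called after "Request:" as name(argument=value, ...), one argument or row to a line, values as JSON. jog_arm: Moves the arm, as the interface text tells. Its arguments: {"type":"object","properties":{"motion":{"type":"array"},"grip_force":{"type":"number"}},"required":["motion"]}

```bash
mkdir -p pics; ls; python3 - <<'E'
from workcell import robot
import cv2,numpy as np
print(robot.grasp_offset, robot.read_state())
ims=[]
for n in("scene","top"):
    c=robot.camera(n); cv2.imwrite(f"pics/{n}0.png",c["image"][...,::-1]); np.savez(f"{n}0.npz",**c); print(n,c["mtx"].tolist(),c["world_to_cam"].round(3).tolist())
E
```

```text
pics
18.700000000000003 {'clock': 0.0, 'joints': array([-1.24609394e+00,  2.21245335e-01,  1.52761260e+00, -7.58965642e-06,
        1.39468667e+00, -1.26127589e-01]), 'qvel': array([ 0.00016372, -0.00046175, -0.00016246,  0.00023908, -0.00029168,
       -0.00169819]), 'joint_torque': array([-9.51853617e-04, -4.96901822e+01, -3.89393914e+01, -1.05140130e-04,
        1.09753539e-02,  1.01875671e-05]), 'position': array([ 272.10542109, -561.98814263,  230.18654864]), 'orientation': array([-9.70796269e-04,  9.74700823e-01,  2.23511414e-01, -1.00459789e-04]), 'contact_force': array([-0.0675316 , -0.39913756, -0.63141041]), 'moment': array([0.0023266 , 0.00549034, 0.01921785]), 'finger_force': 0.0, 'finger_gap': 1.0005014987225598}
scene [[530.0012262821241, 0.0, 273.085264451859], [0.0, 530.0012262821241, 213.01885209643518], [0.0, 0.0, 1.0]] [[-0.106, 0.994, 0.023, 29.599], [0.56, 0.079, -0.824, -241.516], [-0.821, -0.074, -0.565, 1876.872], [0.0, 0.0, 0.0, 1.0]]
top [[534.0803167029601, 0.0, 279.59272613827244], [0.0, 534.0803167029601, 216.66301303069855], [0.0, 0.0, 1.0]] [[0.036, -0.999, 0.006, 9.169], [-0.976, -0.037, -0.215, 536.123], [0.215, 0.002, -0.977, 1606.952], [0.0, 0.0, 0.0, 1.0]]
```

View pics/scene0.png

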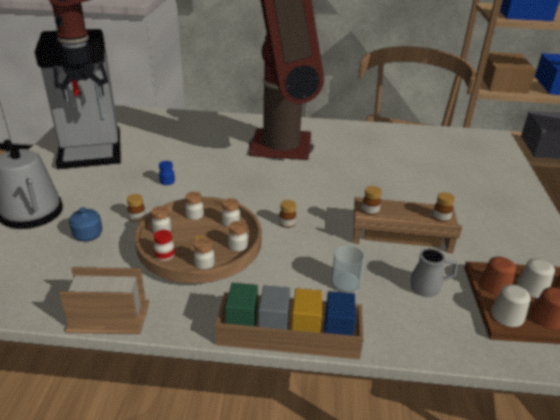

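View pics/top0.png

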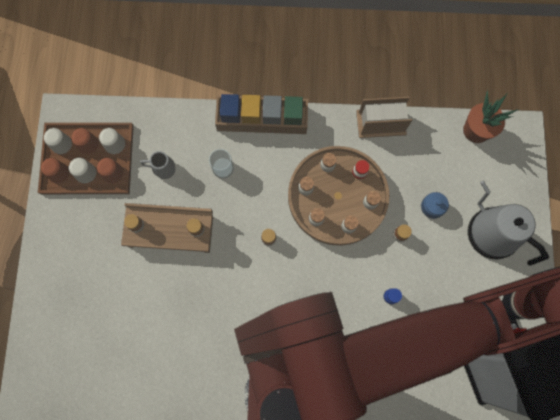

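The scene view shows the honey jars at (136,207) and (288,213), the shelf jars at (372,200) and (445,207), and the red-lidded jar at (163,245). In the top view the honey jars are at (404,232) and (268,237), the shelf jars at (132,221) and (194,226), and red at (361,169). The candidates for the left-out jars are the two amber ones and the blue one (scene (167,172), top (393,296)). The amber, brass-lidded ones fit the description and the blue one is the look-alike. I'll measure them and check in a crop.

```bash
cat > h.py <<'E'
import numpy as np,cv2
def ray(c,uv):
    R=c["world_to_cam"][:3,:3];t=c["world_to_cam"][:3,3]
    d=R.T@np.linalg.solve(c["mtx"],np.array([uv[0],uv[1],1.]));return -R.T@t,d/np.linalg.norm(d)
def plane(c,uv,z):
    o,d=ray(c,uv);return o+d*(z-o[2])/d[2]
def tri(obs):
    A=np.zeros((3,3));b=np.zeros(3)
    for c,uv in obs:
        o,d=ray(c,uv);P=np.eye(3)-np.outer(d,d);A+=P;b+=P@o
    X=np.linalg.solve(A,b);return X,[float(np.linalg.norm((np.eye(3)-np.outer(ray(c,uv)[1],ray(c,uv)[1]))@(X-ray(c,uv)[0]))) for c,uv in obs]
def proj(c,X):
    p=c["mtx"]@(c["world_to_cam"]@np.append(X,1))[:3];return p[:2]/p[2]
def blobs(im,lo,hi,amin=20):
    m=cv2.inRange(cv2.cvtColor(im,cv2.COLOR_RGB2HSV),np.array(lo),np.array(hi))
    n,_,s,ce=cv2.connectedComponentsWithStats(m)
    return m,[(ce[i].round(1).tolist(),s[i].tolist()) for i in range(1,n) if s[i][4]>=amin]
E
python3 - <<'E'
import numpy as np,cv2
from h import *
S=dict(np.load("scene0.npz"));T=dict(np.load("top0.npz"))
for n,c,pts in(("s",S,[(136,199),(288,206),(372,190),(445,199),(163,238)]),("t",T,[(404,232),(268,237),(132,221),(194,226),(361,169),(372,199)])):
    h=cv2.cvtColor(c["image"],cv2.COLOR_RGB2HSV)
    for u,v in pts: print(n,u,v,h[v,u],h[v+3,u],h[v-3,u])
    print(n,"brass",blobs(c["image"],(14,150,110),(24,255,255)))[1] if 0 else print(n,"brass",[b for b in blobs(c["image"],(13,140,90),(24,255,255))[1]])
    print(n,"red",[b for b in blobs(c["image"],(174,170,110),(180,255,255),10)[1]],[b for b in blobs(c["image"],(0,200,110),(4,255,255),10)[1]])
a=cv2.resize(S["image"][155:225,110:310],(800,280),interpolation=3)
b=cv2.resize(T["image"][200:310,240:440],(560,308),interpolation=3)
o=np.zeros((590,800,3),np.uint8);o[:280]=a;o[281:589,:560]=b
cv2.imwrite("pics/crop1.png",o[...,::-1])
E
```

```text
s 136 199 [ 18 155 140] [ 18 160 150] [ 18 157 135]
s 288 206 [ 18 158 139] [ 18 155 135] [ 19 159 136]
s 372 190 [ 19 156 134] [ 18 158 131] [ 18 147 134]
s 445 199 [ 19 162 129] [ 18 158 108] [ 19 164 135]
s 163 238 [  1 215 141] [  2 220 144] [  1 218 137]
s brass [([373.8, 194.5], [366, 187, 15, 19, 170]), ([135.4, 202.4], [128, 195, 15, 18, 182]), ([446.6, 200.5], [439, 194, 14, 18, 157]), ([288.7, 208.3], [282, 201, 13, 18, 162]), ([198.7, 236.8], [195, 235, 10, 5, 31]), ([307.2, 311.0], [292, 289, 31, 45, 1227])]
s red [] [([76.4, 91.5], [75, 90, 4, 4, 11]), ([162.5, 236.3], [155, 231, 16, 12, 144]), ([166.5, 254.6], [160, 251, 14, 7, 30])]
t 404 232 [ 19 125 161] [ 18 121 158] [ 18 121 160]
t 268 237 [ 19 119 163] [ 18 116 161] [ 19 120 161]
t 132 221 [ 19 121 160] [ 19 119 159] [ 18 119 157]
t 194 226 [ 18 123 162] [ 19 122 157] [ 19 122 159]
t 361 169 [  1 167 156] [  2 166 137] [  1 168 156]
t 372 199 [ 14 103 139] [ 14 103 148] [ 14 106 149]
t brass [([250.5, 105.4], [241, 95, 19, 22, 382])]
t red [] []
```

View pics/crop1.png

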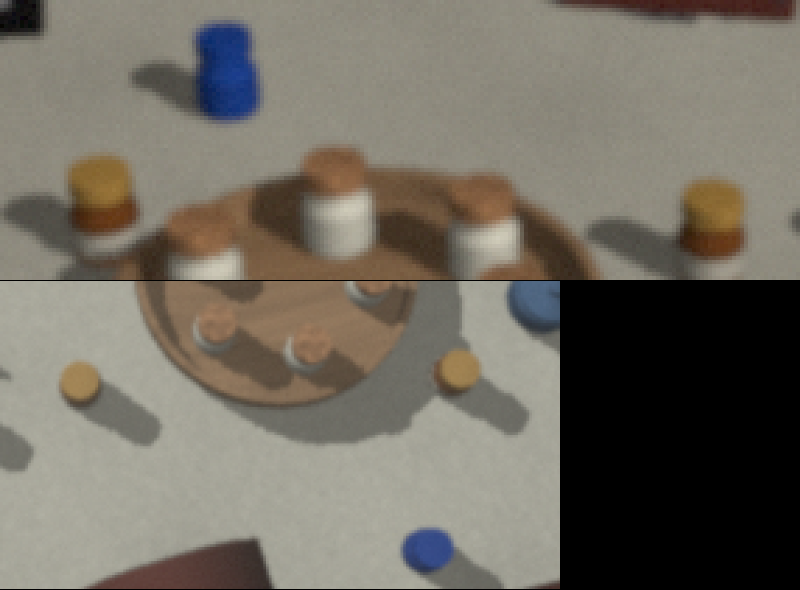

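The crop confirms it: both left-out jars are amber with brass lids, and the solid blue one is the look-alike. Next I'll triangulate.

```bash
python3 - <<'E'
import numpy as np,cv2
from h import *
S=dict(np.load("scene0.npz"));T=dict(np.load("top0.npz"))
for c in(S,T): print("cam",(-c["world_to_cam"][:3,:3].T@c["world_to_cam"][:3,3]).round())
def loc(c,uv,lo,hi,r):
    u,v=map(int,uv);w=c["image"][v-r:v+r+1,u-r:u+r+1]
    _,b=blobs(w,lo,hi,15);b=max(b,key=lambda b:b[1][4]);return np.array(b[0])+[u-r,v-r],b[1],np.array([u-r,v-r])
br=((15,95,110),(24,255,255))
for name,s,t in(("h1",(136,202),(404,232)),("h2",(288,208),(268,237)),("L",(373,194),(194,226)),("R",(446,200),(132,221))):
    if name in"LR": t=(194,226) if name=="L" else (132,221)
    sc,sb,so=loc(S,s,(13,130,85),(24,255,255),12); s2=np.array([sc[0],so[1]+sb[1]+.565*sb[2]/2])
    tc,tb,_=loc(T,t,(16,100,120),(24,255,255),10)
    X,e=tri([(S,s2+[.0,-.5]),(T,tc)]); print(name,s2.round(1),tc.round(1),tb[2:],X.round(1),np.round(e,1),"top@66",plane(T,tc,66).round(1),"sc@66",plane(S,s2,66).round(1))
# tea lids top
h=[(361,169),(373,199),(350,224),(317,215),(306,185),(329,161)]
P=[]
for i,t in enumerate(h):
    lo,hi=((0,120,110),(5,255,255)) if i==0 else ((8,90,150),(15,150,255))
    tc,tb,_=loc(T,t,lo,hi,8 if i else 9); X=plane(T,tc,98);P.append(X[:2]);print("tea",i,tc.round(1),tb[2:],X.round(1))
P=np.array(P);c=P.mean(0);print("mean",c,"rad",np.linalg.norm(P-c,axis=1).round(1),"ang",np.degrees(np.arctan2(*(P-c).T[::-1])).round(1))
print("dot",[plane(T,(338,196),34).round(1)])
# disc outline in both views
for n,cc,roi in(("T",T,(275,135,400,255)),("S",S,(125,185,275,290))):
    x0,y0,x1,y1=roi;w=cc["image"][y0:y1,x0:x1]
    m=cv2.inRange(cv2.cvtColor(w,cv2.COLOR_RGB2HSV),np.array((5,70,30)),np.array((20,255,255)))
    m=cv2.morphologyEx(m,cv2.MORPH_OPEN,np.ones((3,3)));cn=max(cv2.findContours(m,0,2)[0],key=cv2.contourArea)
    hull=cv2.convexHull(cn);e=cv2.fitEllipse(hull);print(n,"ell",np.array(e[0])+[x0,y0],e[1:],"plane50",plane(cc,np.array(e[0])+[x0,y0],50).round(1))
E
```

```text
cam [1680.  129.  861.]
cam [ 177.   26. 1685.]
h1 [135.2 199.2] [403.6 231. ] [14, 13, 143] [ 503.7 -357.3   62.6] [0.9 0.9] top@66 [ 502.8 -355.6   66. ] sc@66 [ 511.  -355.4   66. ]
h2 [288.7 204.7] [268.1 235.6] [13, 12, 130] [473.1  62.1  63.9] [0.1 0.1] top@66 [472.7  62.1  66. ] sc@66 [478.8  62.4  66. ]
L [373.6 191.2] [193.  224.8] [15, 14, 168] [484.5 283.2 133.9] [0.8 0.8] top@66 [498.  295.3  66. ] sc@66 [375.7 296.6  66. ]
R [446.5 197.2] [130.9 220.6] [13, 14, 158] [489.9 468.  135.6] [0.1 0.1] top@66 [504. 488.  66.] sc@66 [378.5 499.9  66. ]
tea 0 [362.1 166.2] [13, 14, 146] [ 696.9 -221.7   98. ]
tea 1 [373.  194.4] [10, 6, 33] [ 607.5 -255.5   98. ]
tea 2 [350.8 219.1] [13, 6, 43] [ 527.2 -187.9   98. ]
tea 3 [316.6 211.7] [12, 7, 39] [546.4 -83.4  98. ]
tea 4 [306.  180.3] [11, 6, 29] [644.7 -48.5  98. ]
tea 5 [328.6 156.8] [10, 3, 17] [ 723.6 -117.1   98. ]
mean [ 624.35883906 -152.35307081] rad [100.4 104.5 103.4 104.1 105.8 105.3] ang [ -43.7  -99.3 -159.9  138.5   78.9   19.6]
dot [array([ 615.3, -155. ,   34. ])]
T ell [338.15654373 195.03833389] ((97.3889389038086, 100.28858184814453), 107.91278076171875) plane50 [ 614.2 -153.7   50. ]
S ell [197.62788391 237.68942642] ((91.06456756591797, 128.75094604492188), 85.93275451660156) plane50 [ 637.3 -154.5   50. ]
```

Request:
jog_arm(
  motion=[
    [[0, 0, 1], [0.9, 0.8, 0], 80],
    [[0, 0, 1], [0.9, 0.8, 0], 80],
    [[0, 0, 1], [0.9, 0.8, 0], 80],
    [[0, 0, 1], [0.9, 0.8, 0], 80],
    [[0, 0, 1], [0.9, 0.8, 0], 80],
    [[0, 0, 1], [0.9, 0.8, 0], 80],
    [[0, 0, 1], [0.9, 0.8, 0], 80],
    [[0, 0, 1], [0.9, 0.8, 0], 80],
    [[0, 0, 1], [0.9, 0.8, 0], 80],
    [[0, 0, 1], [0.9, 0.8, 0], 80],
  ],
  grip_force=35,
)

```text
clock: 1.1
position: [497.9, -361.4, 230.7]
orientation: [-0.001, 0.731, 0.682, -0.0]
contact_force: [0.6, -1.4, 0.5]
finger_gap: 0.939
finger_force: 0.0
```

```bash
python3 - <<'E'
from workcell import robot
import cv2,numpy as np
from h import *
c=robot.camera("wrist"); cv2.imwrite("pics/w1.png",c["image"][...,::-1]); np.savez("w1.npz",**c)
s=robot.read_state();print(s["position"])
print("cam",(-c["world_to_cam"][:3,:3].T@c["world_to_cam"][:3,3]).round(1),c["world_to_cam"].round(2).tolist(),proj(c,(503,-356,66)),proj(c,s["position"]))
E
```

```text
[ 500.96964165 -358.11508548  230.78463454]
cam [ 502.9 -285.4  373.4] [[1.0, -0.07, -0.0, -520.74], [-0.07, -0.95, 0.3, -350.64], [-0.02, -0.3, -0.95, 282.23], [0.0, 0.0, 0.0, 1.0]] [287.54792984 178.9982474 ] [288.86697337 271.73698491]
```

View pics/w1.png

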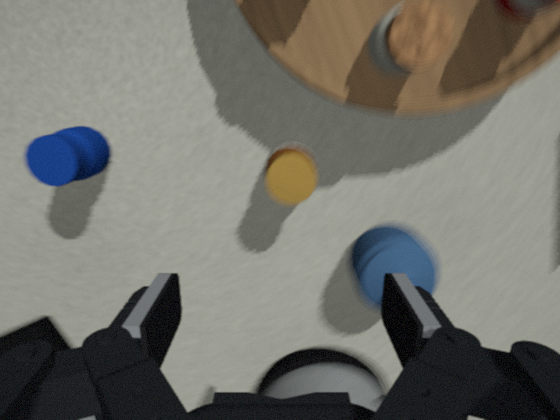

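The wrist view shows the honey lid at about (292,178), the blue look-alike to its left at (55,158), and the sugar pot at (397,265), clear of the fingers' path.

```bash
python3 - <<'E'
from workcell import robot
import cv2,numpy as np
from h import *
c=robot.camera("wrist");T=dict(np.load("top0.npz"))
m,b=blobs(c["image"],(14,140,140),(26,255,255),300)
for k in b:
    print(k,plane(c,k[0],66).round(1), tri([(c,k[0]),(T,(403.6,231))]))
s=robot.read_state();print(s["position"],s["orientation"].round(3),s["finger_gap"])
print("sugar",plane(c,(397,275),75).round())
E
```

```text
([284.3, 185.9], [260, 161, 49, 50, 1829]) [ 503.3 -358.1   66. ] (array([ 503.26050326, -357.28915326,   64.11944352]), [1.2217529594169187, 1.2217529594167975])
[ 499.40856613 -359.65842984  230.67641755] [-0.001  0.73   0.683  0.001] 0.9354793604228467
sugar [ 598. -443.   75.]
```

Request:
jog_arm(
  motion=[
    [[0, 0, 0.38], [0.2, 0.16, -0.6], 75],
    [[0, 0, 0], [0, 0, -0.9], 75],
    [[0, 0, 0], [0, 0, -0.9], 75],
    [[0, 0, 0], [0, 0, -0.9], 75],
    [[0, 0, 0], [0, 0, -0.7], 75],
    [[0, 0, 0], [0, 0, 0], 75],
    [[0, 0, 0], [0, 0, 0], 75],
    [[0, 0, 0], [0, 0, 0], 75],
  ],
)

```text
clock: 2.0
position: [502.5, -359.4, 132.3]
orientation: [0.001, 0.719, 0.695, -0.0]
contact_force: [0.3, 0.4, 0.1]
finger_gap: 0.88
finger_force: 0.0
```

Request:
jog_arm(
  motion=[
    [[0, 0, 0], [0, 0.08, -1], 75],
    [[0, 0, 0], [0.02, 0, -1], 75],
    [[0, 0, 0], [0, 0, -1], 75],
    [[0, 0, 0], [0, 0, -1], 75],
    [[0, 0, 0], [0, 0, -0.8], 75],
    [[0, 0, 0], [0, 0, -0.25], 75],
    [[0, 0, 0], [0, 0, 0], 75],
    [[0, 0, 0], [0, 0, 0], 40],
    [[0, 0, 0], [0, 0, 0], 40],
    [[0, 0, 0], [0, 0, 0], 40],
  ],
)

```text
clock: 3.0
position: [504.1, -357.7, 7.2]
orientation: [0.002, 0.719, 0.695, 0.0]
contact_force: [0.1, 0.9, 6.0]
finger_gap: 0.548
finger_force: 36.6
```

Request:
jog_arm(
  motion=[
    [[0, 0, 0], [0, 0, 0], 40],
    [[0, 0, 0], [0, 0, 0], 40],
    [[0, 0, 0], [0, 0, 0], 40],
    [[0, 0, 0], [0, 0, 0], 40],
  ],
)

```text
clock: 3.4
position: [504.1, -357.7, 7.2]
orientation: [0.002, 0.719, 0.695, 0.0]
contact_force: [-0.8, -0.5, 6.8]
finger_gap: 0.553
finger_force: 36.7
```

Request:
jog_arm(
  motion=[
    [[0, 0, 0], [0, 0, 0.5], 40],
    [[0, 0, 0], [0, 0, 0.9], 40],
    [[0, 0, 0], [0, 0, 0.9], 40],
    [[0, 0, 0], [0, 0, 0.9], 40],
    [[0, 0, 0], [0, 0, 0.9], 40],
    [[0, 0, 0], [0, 0.5, 0.9], 40],
    [[0, 0, 0], [0, 0.9, 0.9], 40],
    [[0, 0, 0], [0, 1, 0.9], 40],
    [[0, 0, 0], [0, 1, 0.9], 40],
    [[0, 0, 0], [0, 1, 0.3], 40],
  ],
)

```text
clock: 4.4
position: [503.6, -246.3, 208.7]
orientation: [0.002, 0.719, 0.695, 0.0]
contact_force: [0.5, 0.2, -2.1]
finger_gap: 0.552
finger_force: 36.5
```

Request:
jog_arm(
  motion=[
    [[0, 0, 0], [0, 1, 0], 40],
    [[0, 0, 0], [0, 1, 0], 40],
    [[0, 0, 0], [0, 1, 0], 40],
    [[0, 0, 0], [0, 1, 0], 40],
    [[0, 0, 0], [0, 1, 0], 40],
    [[0, 0, 0], [0, 1, 0], 40],
    [[0, 0, 0], [0, 1, 0], 40],
    [[0, 0, 0], [0, 1, 0], 40],
    [[0, 0, 0], [0, 1, 0], 40],
    [[0, 0, 0], [0, 1, 0], 40],
  ],
)

```text
clock: 5.4
position: [502.3, 4.5, 205.6]
orientation: [0.0, 0.719, 0.695, 0.0]
contact_force: [0.0, 0.5, -1.5]
finger_gap: 0.55
finger_force: 36.5
```

Request:
jog_arm(
  motion=[
    [[0, 0, 0], [0, 1, 0], 40],
    [[0, 0, 0], [0, 1, 0], 40],
    [[0, 0, 0], [0, 1, 0], 40],
    [[0, 0, 0], [0, 1, 0], 40],
    [[0, 0, 0], [0, 1, 0], 40],
    [[0, 0, 0], [0, 0.8, 0], 40],
    [[0, 0, 0], [0, 0.4, 0], 40],
    [[0, 0, 0], [0, 0, 0], 40],
    [[0, 0, 0], [0, 0, 0], 40],
    [[0, 0, 0], [0, 0, 0], 40],
  ],
)

```text
clock: 6.4
position: [502.8, 157.5, 205.1]
orientation: [0.0, 0.719, 0.695, -0.0]
contact_force: [0.4, 0.4, -1.7]
finger_gap: 0.546
finger_force: 36.4
```

```bash
python3 - <<'E'
from workcell import robot
import cv2,numpy as np
from h import *
c=robot.camera("wrist"); cv2.imwrite("pics/w2.png",c["image"][...,::-1]); np.savez("w2.npz",**c)
t=robot.camera("top"); np.savez("t2.npz",**t)
s=robot.read_state();print(s["position"],s["orientation"].round(3),s["contact_force"].round(1))
m,b=blobs(c["image"],(14,140,120),(26,255,255),200)
for k in b: print(k,plane(c,k[0],136).round(1))
E
```

```text
[502.87638156 157.56967293 205.05948672] [ 0.     0.719  0.695 -0.   ] [ 0.3 -0.1 -1.4]
([236.1, 15.4], [195, 0, 82, 38, 2328]) [483.2 271.3 136. ]
([278.4, 346.3], [209, 291, 141, 106, 10065]) [497.5  70.4 136. ]
```

View pics/w2.png

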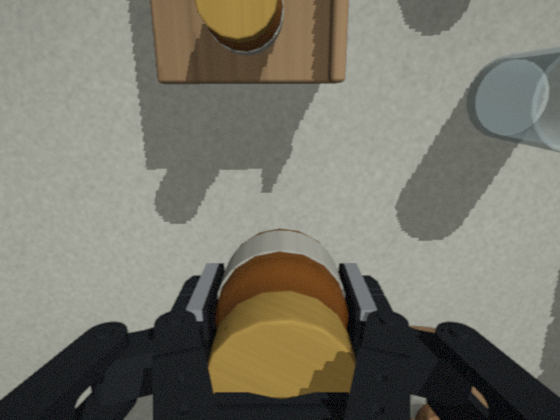

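The wrist view shows the jar held upright between the fingers. The shelf's near edge is at row 80, and the first shelf jar's lid is at the top, (240,15). Moving over the shelf for the other jar.

Request:
jog_arm(
  motion=[
    [[0, 0, 0], [-0.1, 1, 0.2], 40],
    [[0, 0, 0], [-0.1, 1, 0.2], 40],
    [[0, 0, 0], [-0.1, 1, 0.2], 40],
    [[0, 0, 0], [-0.1, 1, 0], 40],
    [[0, 0, 0], [-0.1, 0.6, 0], 40],
    [[0, 0, 0], [0, 0.2, 0], 40],
    [[0, 0, 0], [0, 0, 0], 40],
    [[0, 0, 0], [0, 0, 0], 40],
  ],
)

```text
clock: 7.3
position: [490.4, 277.5, 219.8]
orientation: [0.0, 0.719, 0.695, -0.0]
contact_force: [1.2, -0.3, -1.4]
finger_gap: 0.55
finger_force: 36.4
```

```bash
cat > look.py <<'E'
from workcell import robot
import cv2,numpy as np,sys
from h import *
c=robot.camera("wrist"); np.savez(sys.argv[1]+".npz",**c);cv2.imwrite("pics/"+sys.argv[1]+".png",c["image"][...,::-1])
s=robot.read_state();print(s["clock"],s["position"],s["orientation"].round(3),s["contact_force"].round(1),s["joints"].round(2))
_,b=blobs(c["image"],(14,140,120),(26,255,255),200)
for k in b: print(k,plane(c,k[0],float(sys.argv[2])).round(1))
E
python3 look.py w3 136; python3 - <<'E'
from h import *
# shelf outline corners in top view (initial), board top z=70
T=dict(np.load("top0.npz"));w=T["image"][195:260,110:225]
m=cv2.inRange(cv2.cvtColor(w,cv2.COLOR_RGB2HSV),np.array((5,70,60)),np.array((24,255,255)))
cn=max(cv2.findContours(cv2.morphologyEx(m,cv2.MORPH_CLOSE,np.ones((5,5))),0,2)[0],key=cv2.contourArea)
r=cv2.minAreaRect(cn);print(r)
for p in cv2.boxPoints(r)+[110,195]: print(p.round(1),plane(T,p,70).round(1))
E
```

```text
7.35 [490.47613742 277.46825906 219.87770291] [ 0.     0.719  0.695 -0.   ] [-0.2 -0.4 -1.8] [ 0.38  0.08  1.7  -0.    1.36  0.41]
([271.5, 202.6], [238, 166, 66, 69, 3176]) [484.1 286.7 136. ]
([304.8, 277.6], [275, 264, 57, 33, 526]) [504.3 233.3 136. ]
([277.9, 345.4], [209, 290, 142, 108, 10174]) [484.2 179.8 136. ]
((56.79417419433594, 32.205078125), (87.7669677734375, 42.25716018676758), 3.9182491302490234)
[121.6 245.3] [425.3 507.9  70. ]
[124.5 203.1] [557.8 512.1  70. ]
[212.  209.1] [548.9 239.3  70. ]
[209.1 251.3] [416.8 239.7  70. ]
```

Request:
jog_arm(
  motion=[
    [[0, 0, 0], [0, 1, 0], 40],
    [[0, 0, 0], [0, 1, 0], 40],
    [[0, 0, 0], [0, 1, 0], 40],
    [[0, 0, 0], [0, 0.6, 0], 40],
    [[0, 0, 0], [0, 0, 0], 40],
    [[0, 0, 0], [0, 0, 0], 40],
    [[0, 0, 0], [0, 0, 0], 40],
  ],
)

```text
clock: 8.05
position: [490.5, 367.3, 219.9]
orientation: [0.0, 0.719, 0.695, -0.0]
contact_force: [-0.2, -0.3, -1.2]
finger_gap: 0.549
finger_force: 36.4
```

```bash
python3 look.py w4 136
```

```text
8.1 [490.48663164 367.37082196 220.00118958] [ 0.     0.719  0.695 -0.   ] [-0.4  0.  -1.3] [ 0.51  0.2   1.57 -0.    1.37  0.55]
([274.1, 45.4], [237, 5, 75, 81, 4338]) [489.5 467.9 136. ]
([304.8, 277.8], [271, 264, 63, 35, 734]) [504.4 322.9 136. ]
([277.8, 345.2], [208, 290, 141, 108, 10119]) [484.2 269.7 136. ]
```

View pics/w4.png

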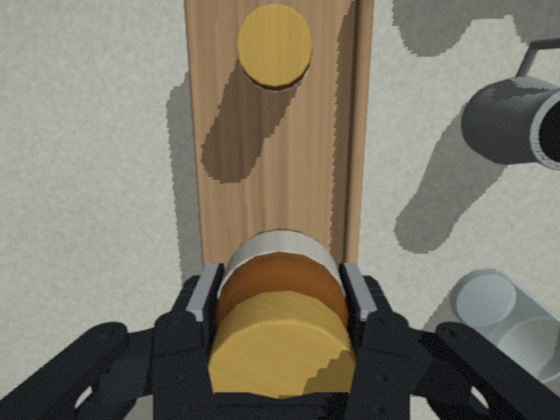

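The wrist view shows the far shelf jar's lid at (274,45), the gap empty below it, and the strip at the right, clear. I'm lowering into the far place.

Request:
jog_arm(
  motion=[
    [[0, 0, 0], [-0.1, 0.8, 0], 40],
    [[0, 0, 0], [0, 0.8, -0.5], 40],
    [[0, 0, 0], [0, 0, -1], 40],
    [[0, 0, 0], [0, 0, -1], 40],
    [[0, 0, 0], [0, 0, -1], 40],
    [[0, 0, 0], [0, 0, -1], 40],
    [[0, 0, 0], [0, 0, -0.5], 40],
    [[0, 0, 0], [0, 0, -0.2], 40],
    [[0, 0, 0], [0, 0, 0], 40],
    [[0, 0, 0], [0, 0, 0], 40],
  ],
)

```text
clock: 9.1
position: [488.8, 408.8, 91.6]
orientation: [0.0, 0.719, 0.695, 0.001]
contact_force: [0.4, -0.1, -0.8]
finger_gap: 0.55
finger_force: 36.4
```

Request:
jog_arm(
  motion=[
    [[0, 0, 0], [-0.03, -0.05, -0.3], 40],
    [[0, 0, 0], [0, 0, -0.2], 40],
    [[0, 0, 0], [0, 0, -0.06], 40],
    [[0, 0, 0], [0, 0, 0], 40],
    [[0, 0, 0], [0, 0, 0], 40],
  ],
)

```text
clock: 9.6
position: [487.3, 407.4, 77.2]
orientation: [0.0, 0.719, 0.695, 0.0]
contact_force: [-2.8, -2.0, 5.1]
finger_gap: 0.547
finger_force: 37.0
```

Contact at the expected height. Releasing, then up.

Request:
jog_arm(
  motion=[
    [[0, 0, 0], [0, 0, 0], 62],
    [[0, 0, 0], [0, 0, 0], 62],
    [[0, 0, 0], [0, 0, 0.2], 62],
    [[0, 0, 0], [0, 0, 0.6], 62],
    [[0, 0, 0], [0, 0, 1], 62],
    [[0, 0, 0], [0, 0, 1], 62],
    [[0, 0, 0], [0, 0, 1], 62],
    [[0, 0, 0], [0, 0, 1], 62],
    [[0, 0, 0], [0, -0.5, 1], 62],
    [[0, 0, 0], [0, -1, 0.5], 70],
  ],
)

```text
clock: 10.6
position: [488.0, 371.2, 238.1]
orientation: [0.0, 0.718, 0.696, 0.003]
contact_force: [0.8, -0.7, 0.4]
finger_gap: 0.821
finger_force: 0.0
```

Request:
jog_arm(
  motion=[
    [[0, 0, 0], [0, -1, 0], 75],
    [[0, 0, 0], [0, -1, 0], 75],
    [[0, 0, 0], [0, -0.5, 0], 75],
    [[0, 0, 0], [0, 0, 0], 75],
    [[0, 0, 0], [0, 0, 0], 75],
    [[0, 0, 0], [0, 0, 0], 75],
  ],
)

```text
clock: 11.2
position: [487.0, 308.1, 233.7]
orientation: [-0.0, 0.718, 0.696, 0.0]
contact_force: [-0.5, -0.2, 0.3]
finger_gap: 0.878
finger_force: 0.0
```

```bash
python3 look.py w5 136
```

```text
11.25 [486.91735239 308.09904442 233.50804158] [-0.     0.718  0.696  0.   ] [ 0.   0.1 -0.6] [0.43 0.1  1.65 0.   1.38 0.46]
([276.0, 53.0], [241, 15, 71, 76, 4055]) [486.7 406.  136. ]
([278.3, 241.5], [248, 210, 60, 63, 2814]) [483.8 285.  136. ]
```

Request:
jog_arm(
  motion=[
    [[0, 0, 0], [-0.05, -1, 0], 75],
    [[0, 0, 0], [-0.05, -1, 0], 75],
    [[0, 0, 0], [-0.05, -1, 0], 75],
    [[0, 0, 0], [-0.05, -1, 0], 75],
    [[0, 0, 0], [-0.05, -1, -0.3], 75],
    [[0, 0, 0], [-0.05, -1, -0.3], 75],
    [[0, 0, 0], [-0.05, -1, -0.3], 75],
    [[0, 0, 0], [-0.05, -1, -0.3], 75],
    [[0, 0, 0], [-0.05, -1, -0.3], 75],
    [[0, 0, 0], [0, -0.8, -0.3], 75],
  ],
)

```text
clock: 12.25
position: [475.8, 61.7, 188.3]
orientation: [-0.0, 0.718, 0.696, -0.0]
contact_force: [1.0, -0.6, -0.3]
finger_gap: 0.878
finger_force: 0.0
```

Request:
jog_arm(
  motion=[
    [[0, 0, 0], [0, 0, 0], 75],
    [[0, 0, 0], [0, 0, 0], 75],
  ],
)

```text
clock: 12.45
position: [475.9, 62.7, 188.6]
orientation: [-0.0, 0.719, 0.695, 0.0]
contact_force: [0.4, -0.3, -0.8]
finger_gap: 0.876
finger_force: 0.0
```

```bash
python3 look.py w6 66
```

```text
12.5 [476.0841016   63.04206579 188.82104391] [-0.     0.719  0.695  0.   ] [0.3 0.4 0.9] [-0.03 -0.1   1.94  0.    1.3  -0.  ]
([280.6, 199.0], [253, 170, 56, 58, 2466]) [475.   63.1  66. ]
```

Request:
jog_arm(
  motion=[
    [[0, 0, 0], [-0.05, 0, -1], 75],
    [[0, 0, 0], [0, 0, -1], 75],
    [[0, 0, 0], [0, 0, -1], 75],
    [[0, 0, 0], [0, 0, -1], 75],
    [[0, 0, 0], [0, 0, -1], 75],
    [[0, 0, 0], [0, 0, -1], 75],
    [[0, 0, 0], [0, 0, -0.8], 75],
    [[0, 0, 0], [0, 0, -0.4], 75],
    [[0, 0, 0], [0, 0, 0], 75],
    [[0, 0, 0], [0, 0, 0], 75],
  ],
)

```text
clock: 13.5
position: [475.3, 62.7, 9.3]
orientation: [0.0, 0.718, 0.696, 0.0]
contact_force: [-0.3, -0.2, -0.0]
finger_gap: 0.875
finger_force: 0.0
```

Request:
jog_arm(
  motion=[
    [[0, 0, 0], [0, 0, -0.06], 60],
    [[0, 0, 0], [0, 0, 0], 40],
    [[0, 0, 0], [0, 0, 0], 40],
    [[0, 0, 0], [0, 0, 0], 40],
    [[0, 0, 0], [0, 0, 0], 40],
    [[0, 0, 0], [0, 0, 0], 40],
  ],
)

```text
clock: 14.1
position: [475.5, 62.3, 8.3]
orientation: [0.001, 0.719, 0.695, 0.001]
contact_force: [-1.3, 0.6, 4.5]
finger_gap: 0.549
finger_force: 36.1
```

Request:
jog_arm(
  motion=[
    [[0, 0, 0], [0, 0, 0.5], 40],
    [[0, 0, 0], [0, 0, 0.9], 40],
    [[0, 0, 0], [0, 0, 0.9], 40],
    [[0, 0, 0], [0, 0.3, 0.9], 40],
    [[0, 0, 0], [0, 0.8, 0.9], 40],
    [[0, 0, 0], [0, 1, 0.9], 40],
    [[0, 0, 0], [0, 1, 0.9], 40],
    [[0, 0, 0], [0, 1, 0.9], 40],
    [[0, 0, 0], [0, 1, 0.9], 40],
    [[0, 0, 0], [0.1, 1, 0.5], 40],
  ],
)

```text
clock: 15.1
position: [477.5, 215.8, 215.2]
orientation: [0.001, 0.719, 0.695, 0.001]
contact_force: [0.3, -0.0, -2.3]
finger_gap: 0.55
finger_force: 36.8
```

Request:
jog_arm(
  motion=[
    [[0, 0, 0], [0.1, 1, 0], 40],
    [[0, 0, 0], [0.1, 1, 0], 40],
    [[0, 0, 0], [0.1, 1, 0], 40],
    [[0, 0, 0], [0, 0.8, 0], 40],
    [[0, 0, 0], [0, 0.4, 0], 40],
    [[0, 0, 0], [0, 0.2, 0], 40],
    [[0, 0, 0], [0, 0, 0], 40],
    [[0, 0, 0], [0, 0, 0], 40],
    [[0, 0, 0], [0, 0, 0], 40],
  ],
)

```text
clock: 16.0
position: [484.6, 323.9, 212.1]
orientation: [0.0, 0.719, 0.695, -0.0]
contact_force: [-0.4, -0.3, -1.2]
finger_gap: 0.547
finger_force: 36.8
```

```bash
python3 look.py w7 136
```

```text
16.05 [484.67657075 323.92827775 212.11134072] [ 0.     0.719  0.695 -0.   ] [ 0.2 -0.3 -1.4] [ 0.45  0.13  1.66 -0.    1.35  0.49]
([280.0, 80.1], [243, 39, 76, 81, 4178]) [486.3 405.8 136. ]
([303.9, 274.6], [271, 261, 64, 35, 822]) [497.7 285.9 136. ]
([277.8, 343.2], [208, 287, 144, 111, 10547]) [478.8 233.9 136. ]
```

Request:
jog_arm(
  motion=[
    [[0, 0, 0], [0.06, 0.5, 0], 40],
    [[0, 0, 0], [0, 0.36, -0.5], 40],
    [[0, 0, 0], [0, 0, -1], 40],
    [[0, 0, 0], [0, 0, -1], 40],
    [[0, 0, 0], [0, 0, -1], 40],
    [[0, 0, 0], [0, 0, -1], 40],
    [[0, 0, 0], [0, 0, -0.4], 40],
    [[0, 0, 0], [0, 0, 0], 40],
    [[0, 0, 0], [0, 0, 0], 40],
  ],
)

```text
clock: 16.95
position: [486.4, 346.7, 90.1]
orientation: [0.0, 0.719, 0.695, 0.0]
contact_force: [0.5, 0.6, -1.3]
finger_gap: 0.548
finger_force: 36.8
```

Request:
jog_arm(
  motion=[
    [[0, 0, 0], [0, -0.04, -0.3], 40],
    [[0, 0, 0], [0, 0, -0.14], 40],
    [[0, 0, 0], [0, 0, -0.04], 40],
    [[0, 0, 0], [0, 0, 0], 40],
    [[0, 0, 0], [0, 0, 0], 40],
  ],
)

```text
clock: 17.45
position: [486.4, 345.3, 78.3]
orientation: [0.0, 0.719, 0.695, 0.0]
contact_force: [-1.7, -1.7, 4.4]
finger_gap: 0.553
finger_force: 37.2
```

Request:
jog_arm(
  motion=[
    [[0, 0, 0], [0, 0, 0], 62],
    [[0, 0, 0], [0, 0, 0], 62],
    [[0, 0, 0], [0, 0, 0.2], 62],
    [[0, 0, 0], [0, 0, 0.6], 62],
    [[0, 0, 0], [0, 0, 1], 62],
    [[0, 0, 0], [0, 0, 1], 62],
    [[0, 0, 0], [0, 0, 1], 62],
    [[0, 0, 0], [0, 0, 1], 62],
    [[0, 0, 0], [0, -0.5, 1], 62],
    [[0, 0, 0], [0, -1, 1], 62],
  ],
)

```text
clock: 18.45
position: [486.0, 308.5, 250.1]
orientation: [0.0, 0.718, 0.696, 0.001]
contact_force: [1.1, -0.7, 0.8]
finger_gap: 0.72
finger_force: 0.0
```

Request:
jog_arm(
  motion=[
    [[0, 0, 0], [0, -1, 1], 62],
    [[0, 0, 0], [0, -1, 1], 62],
    [[0, 0, 0], [0, -0.5, 0.5], 62],
    [[0, 0, 0], [0, 0, 0], 62],
    [[0, 0, 0], [0, 0, 0], 62],
    [[0, 0, 0], [0, 0, 0], 62],
  ],
)

```text
clock: 19.05
position: [485.3, 245.8, 308.3]
orientation: [-0.001, 0.718, 0.696, -0.001]
contact_force: [-1.2, 0.2, -0.1]
finger_gap: 0.722
finger_force: 0.0
```

```bash
python3 look.py w8 136; python3 - <<'E'
from workcell import robot
from h import *
for n in("scene","top"):
    c=robot.camera(n);np.savez(n+"8.npz",**c)
    for uv in ([(372,191),(397,192),(421,194),(445,197)] if n=="scene" else [(193,225),(172,223),(152,222),(131,220.6)]):
        pass
    b=blobs(c["image"],(16,100,105) if n=="top" else (13,130,85),(24,255,255),60)[1]
    for k in b: 
        p=k[0] if n=="top" else [k[0][0],k[1][1]+.565*k[1][2]/2-.5]
        print(n,k,plane(c,p,136).round(1))
    if n=="top":
      w=cv2.resize(c["image"][130:270,100:410],None,fx=2.5,fy=2.5,interpolation=3);cv2.imwrite("pics/top8.png",w[...,::-1])
E
```

```text
19.1 [485.2357811  245.82778974 308.20821093] [-0.001  0.718  0.696 -0.001] [-0.4 -0.7 -0. ] [ 0.32 -0.01  1.63  0.    1.52  0.36]
([278.9, 61.0], [253, 32, 53, 58, 2369]) [485.7 344.5 136. ]
([278.7, 140.1], [254, 114, 51, 53, 2038]) [483.5 282.9 136. ]
scene ([373.5, 194.4], [366, 187, 16, 19, 183]) [489.5 281.6 136. ]
scene ([397.8, 196.9], [390, 189, 16, 19, 192]) [490.3 344.  136. ]
scene ([421.9, 198.5], [414, 191, 15, 19, 182]) [489.9 405.5 136. ]
scene ([446.5, 200.8], [439, 193, 15, 20, 180]) [490.6 467.7 136. ]
scene ([159.3, 212.0], [153, 208, 14, 9, 60]) [ 657.9 -238.7  136. ]
scene ([201.5, 242.1], [194, 234, 18, 17, 152]) [ 749.9 -115.1  136. ]
scene ([307.2, 311.2], [291, 289, 32, 45, 1257]) [909.5 131.5 136. ]
top ([20.2, 50.0], [11, 43, 20, 15, 92]) [1029.3  872.1  136. ]
top ([250.2, 104.9], [241, 94, 20, 23, 433]) [870.7 133.  136. ]
top ([131.1, 220.8], [125, 214, 14, 15, 170]) [489.3 467.4 136. ]
top ([147.8, 223.3], [145, 216, 7, 14, 70]) [483.6 417.4 136. ]
top ([172.7, 223.1], [166, 216, 14, 15, 165]) [487. 344. 136.]
```

View pics/top8.png

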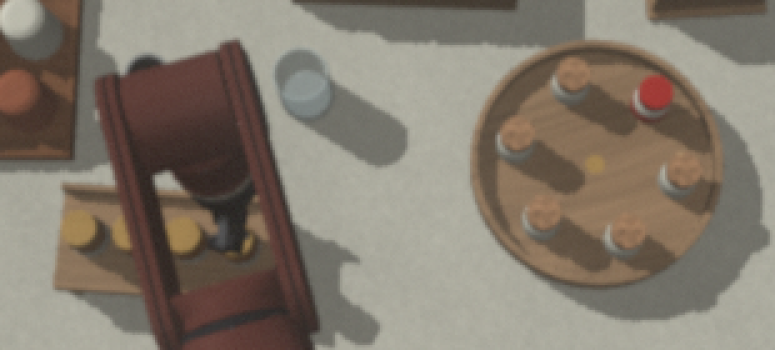

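The row is evenly spaced in the scene view (y 281.6 / 344 / 405.5 / 467.7, x level within 1 mm). The turntable crop shows the red lid at (655,92) and five cork-lidded jars. Next is the view over the turntable.

Request:
jog_arm(
  motion=[
    [[0, 0, 0], [0.2, -1, 0], 62],
    [[0, 0, 0], [0.2, -1, 0], 62],
    [[0, 0, 0], [0.2, -1, 0], 62],
    [[0, 0, 0], [0.2, -1, 0], 62],
    [[0, 0, 0], [0.2, -1, 0], 62],
    [[0, 0, 0], [0.2, -1, 0], 62],
    [[0, 0, 0], [0.2, -1, 0], 62],
    [[0, 0, 0], [0.2, -1, 0], 62],
    [[0, 0, 0], [0.2, -1, 0], 62],
    [[0, 0, 0], [0.2, -1, 0], 62],
  ],
)

```text
clock: 20.2
position: [536.1, -5.3, 309.2]
orientation: [-0.001, 0.718, 0.696, -0.0]
contact_force: [0.1, -0.1, 0.6]
finger_gap: 0.723
finger_force: 0.0
```

Request:
jog_arm(
  motion=[
    [[0, 0, 0], [0.2, -1, 0], 30],
    [[0, 0, 0], [0.2, -1, 0], 30],
    [[0, 0, 0], [0.2, -1, 0], 30],
    [[0, 0, 0], [0.2, -1, 0], 30],
    [[0, 0, 0], [0.2, -1, 0], 30],
    [[0, 0, 0], [0.2, -1, 0], 30],
    [[0, 0, 0], [0.2, -1, 0], 30],
    [[0, 0, 0], [0.2, -1, 0], 30],
    [[0, 0, 0], [0.2, -1, 0], 30],
    [[0, 0, 0], [0.2, -1, 0], 30],
  ],
)

```text
clock: 21.2
position: [586.3, -255.2, 308.9]
orientation: [-0.001, 0.718, 0.696, -0.0]
contact_force: [0.4, 0.3, -0.1]
finger_gap: 0.353
finger_force: 0.0
```

Request:
jog_arm(
  motion=[
    [[0, 0, 0], [0.2, -1, 0.2], 30],
    [[0, 0, 0], [0.2, -1, 0.2], 30],
    [[0, 0, 0], [0.2, -1, 0.2], 30],
    [[0, 0, 0], [0.2, -0.8, 0], 30],
    [[0, 0, 0], [0, -0.3, 0], 30],
    [[0, 0, 0], [0, 0, 0], 30],
    [[0, 0, 0], [0, 0, 0], 30],
    [[0, 0, 0], [0, 0, 0], 30],
    [[0, 0, 0], [0, 0, 0], 30],
  ],
)

```text
clock: 22.1
position: [606.2, -356.3, 325.4]
orientation: [0.0, 0.718, 0.696, 0.0]
contact_force: [0.1, 0.3, 0.2]
finger_gap: 0.351
finger_force: 0.0
```

```bash
python3 look.py w9 98; python3 - <<'E'
from h import *
c=dict(np.load("w9.npz"));print([proj(c,(615,-154.5,z)).round() for z in(34,58)])
print("red",blobs(c["image"],(0,150,80),(6,255,255),60)[1])
E
```

```text
22.15 [ 606.1898909  -356.42345975  325.38722672] [0.    0.718 0.696 0.   ] [-0.4  0.4 -0. ] [-0.64  0.37  1.17  0.    1.6  -0.61]
[array([284., -40.]), array([284., -48.])]
red [([377.6, 22.2], [354, 0, 48, 48, 1865])]
```

View pics/w9.png

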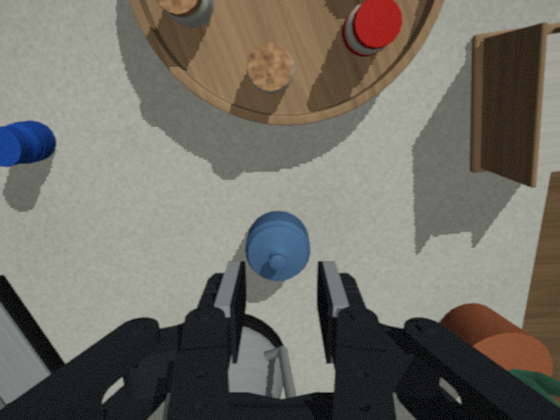

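The camera tilts back towards the tool, so only the near edge of the disc is in view, with the red lid at (378,22) and the sugar pot at (278,246). I'm shifting +y by 190 mm.

Request:
jog_arm(
  motion=[
    [[0, 0, 0], [0.05, 1, 0.2], 30],
    [[0, 0, 0], [0.05, 1, 0.2], 30],
    [[0, 0, 0], [0.05, 1, 0.2], 30],
    [[0, 0, 0], [0.05, 1, 0.2], 30],
    [[0, 0, 0], [0.05, 1, 0], 30],
    [[0, 0, 0], [0.05, 1, 0], 30],
    [[0, 0, 0], [0.05, 1, 0], 30],
    [[0, 0, 0], [0.05, 0.6, 0], 30],
    [[0, 0, 0], [0, 0, 0], 30],
    [[0, 0, 0], [0, 0, 0], 30],
  ],
)

```text
clock: 23.15
position: [616.1, -167.6, 345.2]
orientation: [0.0, 0.718, 0.696, -0.0]
contact_force: [-0.7, -0.6, 0.1]
finger_gap: 0.352
finger_force: 0.0
```

Request:
jog_arm(
  motion=[
    [[0, 0, 0], [0, 0, 0], 30],
    [[0, 0, 0], [0, 0, 0], 30],
  ],
)

```text
clock: 23.35
position: [615.9, -168.5, 344.8]
orientation: [-0.0, 0.719, 0.695, -0.0]
contact_force: [-0.9, -0.4, 1.1]
finger_gap: 0.354
finger_force: 0.0
```

```bash
python3 look.py w10 98; python3 - <<'E'
from h import *
c=dict(np.load("w10.npz"));print([proj(c,(615,-154.5,z)).round() for z in(34,58)])
print("red",blobs(c["image"],(0,150,80),(6,255,255),60)[1])
print("orange",blobs(c["image"],(7,120,110),(14,220,255),200)[1][:12])
im=cv2.cvtColor(c["image"],cv2.COLOR_RGB2HSV)
p=proj(c,(615,-154.5,34)).astype(int);print(im[p[1]-2:p[1]+3,p[0]-15:p[0]+16:3].tolist())
E
```

```text
23.4 [ 615.8981087  -168.3814721   344.80372263] [-0.     0.719  0.695 -0.   ] [0.3 0.7 0.2] [-0.39  0.21  1.33 -0.    1.6  -0.36]
[array([281., 145.]), array([281., 148.])]
red [([342.2, 186.8], [330, 181, 33, 24, 122]), ([356.7, 212.2], [338, 193, 39, 39, 1216])]
orange []
[[[17, 96, 156], [16, 89, 157], [17, 91, 166], [21, 132, 180], [22, 139, 181], [21, 142, 180], [21, 139, 183], [21, 145, 180], [22, 137, 177], [20, 120, 168], [17, 97, 153]], [[16, 97, 155], [17, 94, 152], [17, 94, 165], [21, 139, 178], [21, 141, 181], [21, 138, 181], [21, 140, 180], [21, 142, 178], [21, 138, 179], [20, 119, 171], [17, 95, 156]], [[17, 92, 156], [17, 94, 157], [18, 94, 163], [22, 138, 179], [21, 144, 181], [21, 137, 181], [22, 140, 179], [21, 138, 179], [21, 138, 181], [21, 125, 171], [17, 96, 154]], [[18, 96, 154], [17, 95, 156], [17, 98, 161], [21, 141, 179], [21, 137, 182], [21, 134, 181], [21, 140, 177], [21, 140, 178], [21, 142, 182], [19, 128, 176], [17, 90, 155]], [[16, 91, 154], [17, 95, 158], [17, 102, 158], [22, 137, 180], [22, 141, 179], [21, 139, 178], [21, 144, 179], [21, 138, 181], [21, 139, 185], [20, 126, 172], [17, 98, 154]]]
```

View pics/w10.png

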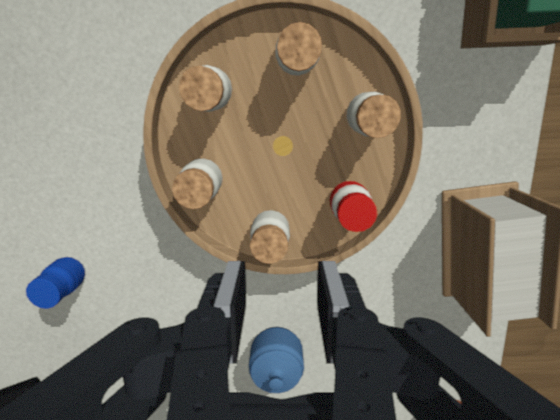

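The whole disc is visible: brass pin at (283,146), red lid at (356,212), cork lids at (299,46), (203,88), (375,115), (193,188) and (268,244), and the rim running clear between jars. Computing the axis and the red angle.

```bash
python3 - <<'E'
from h import *
c=dict(np.load("w10.npz"));T=dict(np.load("top8.npz"));im=c["image"]
b=[k for k in blobs(im[125:170,260:305],(19,115,140),(25,200,255),100)[1]];d=np.array(b[0][0])+[260,125];print("dot",d,plane(c,d,34).round(1))
m,b=blobs(T["image"][170:215,320:360],(17,70,100),(26,255,255),8);
for k in b: print("Tdot",np.array(k[0])+[320,170],k[1],plane(T,np.array(k[0])+[320,170],34).round(1))
r=cv2.cvtColor(im,cv2.COLOR_RGB2HSV)
X=plane(c,(356.9,212.2),98);print("red lid",X.round(1))
# lids via circles
g=cv2.medianBlur(im[...,0],5)
P=[]
for p in[(299,46),(203,88),(375,115),(193,188),(268,244)]:
    u,v=p;w=cv2.inRange(r[v-30:v+30,u-30:u+30],np.array((5,110,60)),np.array((15,255,255)))
    n,_,s,ce=cv2.connectedComponentsWithStats(w);i=1+s[1:,4].argmax();q=ce[i]+[u-30,v-30];P.append(plane(c,q,98)[:2]);print(q.round(1),s[i],P[-1].round(1))
P.insert(0,X[:2]);P=np.array(P);print("mean lids",P.mean(0).round(1))
for C in(P.mean(0),plane(c,d,34)[:2]): print(np.linalg.norm(P-C,axis=1).round(1),np.degrees(np.arctan2(*(P-C).T[::-1])).round(1))
# outer rim: unproject wood contour onto z=58, circle fit
mk=cv2.inRange(r,np.array((6,70,20)),np.array((24,255,255)));mk[262:]=0;mk[:,430:]=0
cn=max(cv2.findContours(cv2.morphologyEx(mk,cv2.MORPH_OPEN,np.ones((3,3))),0,1)[0],key=cv2.contourArea)[:,0]
cn=cn[(cn[:,1]>3)&(cn[:,1]<258)]
Q=np.array([plane(c,q,58)[:2] for q in cn])
for _ in range(5):
    A=np.c_[2*Q,np.ones(len(Q))];s=np.linalg.lstsq(A,(Q**2).sum(1),rcond=None)[0];R=np.sqrt(s[2]+s[0]**2+s[1]**2);e=abs(np.linalg.norm(Q-s[:2],axis=1)-R);Q=Q[e<max(2,2*e.std())]
print("rim",s[:2].round(1),R.round(1),len(Q),e.std())
E
```

```text
dot [282.5 145.6] [ 617.2 -155.2   34. ]
Tdot [337.5 195.2] [14, 22, 8, 8, 51] [ 617.9 -153.4   34. ]
red lid [ 696.3 -221.7   98. ]
[295.6  40.7] [ 17   7  18  44 208] [633.3 -46.9]
[190.7  92.3] [11 28 19 16 95] [527.9 -90.4]
[362.7 117.7] [ 12  15  18  38 125] [ 699.6 -121. ]
[188.3 188.4] [ 18  16  15  32 114] [ 514.7 -188.5]
[262.  244.5] [ 15  21  18  21 112] [ 590.6 -256.3]
mean lids [ 610.4 -154.1]
[109.3 109.6 104.2  95.1 101.7 104.1] [ -38.2   78.   142.3   20.4 -160.2 -101. ]
[103.3 109.5 110.3  89.2 107.8 104.5] [ -40.    81.6  144.    22.6 -162.  -104.8]
rim [ 617.  -154.9] 158.1 556 0.22857032517784695
```

Request:
jog_arm(
  motion=[
    [[0, 0, 0.96], [-0.44, -0.47, -0.5], 30],
    [[0, 0, 0.96], [-0.44, -0.47, -0.9], 30],
    [[0, 0, 0.96], [-0.44, -0.47, -0.9], 30],
    [[0, 0, 0.96], [-0.44, -0.47, -0.9], 30],
    [[0, 0, 0.96], [-0.44, -0.47, -0.9], 30],
    [[0, 0, 0.96], [-0.44, -0.47, -0.9], 30],
    [[0, 0, 0.96], [-0.44, -0.47, -0.9], 30],
    [[0, 0, 0.96], [-0.44, -0.47, -0.9], 30],
    [[0, 0, 0.94], [-0.44, -0.44, -0.9], 30],
    [[0, 0, 0], [0, 0, -0.5], 30],
  ],
)

```text
clock: 24.4
position: [514.9, -273.4, 137.8]
orientation: [-0.002, 0.344, 0.939, 0.0]
contact_force: [-0.7, 0.2, 0.5]
finger_gap: 0.347
finger_force: 0.0
```

Request:
jog_arm(
  motion=[
    [[0, 0, 0], [0, 0, 0], 30],
    [[0, 0, 0], [0, 0, 0], 30],
    [[0, 0, 0], [0, 0, 0], 30],
  ],
)

```text
clock: 24.7
position: [518.4, -272.5, 141.6]
orientation: [0.001, 0.344, 0.939, -0.0]
contact_force: [0.1, 1.1, 0.4]
finger_gap: 0.352
finger_force: 0.0
```

```bash
python3 look.py w11 98; python3 - <<'E'
import numpy as np
from workcell import robot
s=robot.read_state();q=s["orientation"];p=s["position"]
print("yaw",np.degrees(2*np.arctan2(q[2],q[1])),"rel",p[:2]-[617,-154.8],np.hypot(*(p[:2]-[617,-154.8])),np.degrees(np.arctan2(p[1]+154.8,p[0]-617)))
E
```

```text
24.75 [ 518.38056047 -272.4217401   141.65705295] [ 0.001  0.343  0.939 -0.   ] [-0.3  0.5  0.7] [-0.62  0.2   1.72  0.    1.22 -1.49]
([502.0, 204.9], [486, 190, 33, 31, 578]) [ 576.8 -172.2   98. ]
yaw 139.82705312317452 rel [ -98.61943953 -117.6217401 ] 153.49484550558913 -129.9780053211329
```

View pics/w11.png

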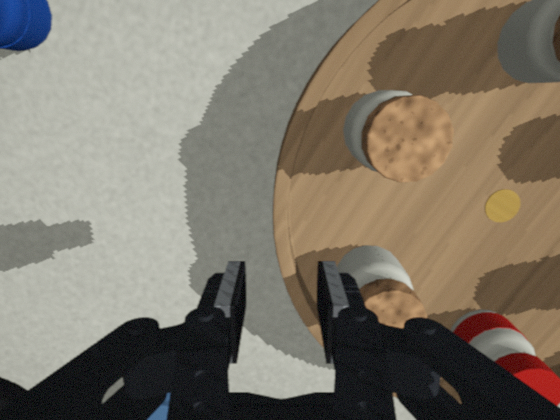

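The fingers stand either side of the rim, between the corked jars at (408,138) and (390,300). I'll check the descent line by projection.

```bash
python3 - <<'E'
from h import *
c=dict(np.load("w11.npz"))
C=np.array([617,-154.8])
f=lambda r,a,z:proj(c,(*(C+r*np.array([np.cos(np.radians(a)),np.sin(np.radians(a))])),z)).round()
print("tcp down",f(155,-130.15,37),"inner finger",f(133,-130.15,37),"jars lids",f(105,-100.15,98),f(105,-160.15,98),"bases",f(105,-100.15,34),f(105,-160.15,34),"rim in/out top",f(150,-130,58),f(160,-130,58),"rim at -155",f(150,-155,58),f(160,-155,58))
r=cv2.cvtColor(c["image"],cv2.COLOR_RGB2HSV)
p=f(155,-130,58).astype(int);print(r[p[1],p[0]-40:p[0]+40:4].tolist())
print("dot",plane(c,(503,206),34))
E
```

```text
tcp down [280. 206.] inner finger [312. 206.] jars lids [390. 324.] [409. 141.] bases [366. 273.] [377. 128.] rim in/out top [287. 217.] [272. 217.] rim at -155 [312. 114.] [296. 107.]
[[34, 16, 130], [37, 18, 130], [30, 16, 128], [38, 16, 128], [39, 14, 127], [39, 19, 132], [34, 15, 132], [33, 18, 130], [21, 37, 117], [16, 96, 156], [17, 95, 155], [17, 96, 160], [16, 92, 163], [17, 96, 162], [17, 93, 162], [17, 96, 157], [18, 96, 160], [17, 97, 161], [17, 91, 162], [16, 92, 158]]
dot [ 618.33188727 -154.57745709   34.        ]
```

Request:
jog_arm(
  motion=[
    [[0, 0, 0], [-0.03, -0.03, -0.8], 30],
    [[0, 0, 0], [0, 0, -1], 30],
    [[0, 0, 0], [0, 0, -1], 30],
    [[0, 0, 0], [0, 0, -0.8], 30],
    [[0, 0, 0], [0, 0, -0.4], 30],
    [[0, 0, 0], [0, 0, 0], 30],
    [[0, 0, 0], [0, 0, 0], 30],
  ],
)

```text
clock: 25.45
position: [517.2, -273.4, 41.2]
orientation: [0.001, 0.343, 0.939, -0.0]
contact_force: [0.7, -0.2, 0.3]
finger_gap: 0.351
finger_force: 0.0
```

Request:
jog_arm(
  motion=[
    [[0, 0, 0], [0, 0, -0.12], 30],
    [[0, 0, 0], [0, 0, 0], 20],
    [[0, 0, 0], [0, 0, 0], 12],
    [[0, 0, 0], [0, 0, 0], 5],
    [[0, 0, 0], [0, 0, 0], 0],
    [[0, 0, 0], [0, 0, 0], 0],
    [[0, 0, 0], [0, 0, 0], 0],
  ],
  grip_force=40,
)

```text
clock: 26.15
position: [517.4, -272.9, 38.0]
orientation: [0.001, 0.343, 0.939, 0.0]
contact_force: [3.1, 4.7, 2.9]
finger_gap: 0.114
finger_force: 39.7
```

```bash
python3 - <<'E'
import numpy as np
C=np.array([617.4,-154.7]);a0=-130.15;D=-139.85;n=40
# smooth speed profile
t=np.linspace(0,1,n+1);w=np.minimum(1,np.minimum(np.arange(n)+1,n-np.arange(n))/4);s=np.r_[0,np.cumsum(w)/w.sum()]
a=np.radians(a0+D*s);P=C+155*np.c_[np.cos(a),np.sin(a)]
out=[];acc=np.zeros(3)
tgt=np.c_[(P-P[0])/25,D*s/6]
for i in range(1,n+1):
    d=(tgt[i]-acc).round(2);acc+=d;out.append([[0,0,float(d[2])],[float(d[0]),float(d[1]),0],0])
for i in range(0,n,10): print(out[i:i+10])
E
```

```text
[[[0, 0, -0.16], [-0.08, 0.07, 0], 0], [[0, 0, -0.31], [-0.15, 0.13, 0], 0], [[0, 0, -0.47], [-0.22, 0.22, 0], 0], [[0, 0, -0.63], [-0.27, 0.3, 0], 0], [[0, 0, -0.63], [-0.26, 0.32, 0], 0], [[0, 0, -0.63], [-0.23, 0.34, 0], 0], [[0, 0, -0.63], [-0.21, 0.35, 0], 0], [[0, 0, -0.63], [-0.19, 0.36, 0], 0], [[0, 0, -0.63], [-0.16, 0.38, 0], 0], [[0, 0, -0.63], [-0.14, 0.38, 0], 0]]
[[[0, 0, -0.63], [-0.11, 0.4, 0], 0], [[0, 0, -0.63], [-0.09, 0.4, 0], 0], [[0, 0, -0.63], [-0.05, 0.4, 0], 0], [[0, 0, -0.63], [-0.04, 0.41, 0], 0], [[0, 0, -0.63], [-0.0, 0.41, 0], 0], [[0, 0, -0.63], [0.02, 0.4, 0], 0], [[0, 0, -0.63], [0.05, 0.41, 0], 0], [[0, 0, -0.63], [0.08, 0.4, 0], 0], [[0, 0, -0.63], [0.1, 0.4, 0], 0], [[0, 0, -0.63], [0.12, 0.39, 0], 0]]
[[[0, 0, -0.63], [0.16, 0.38, 0], 0], [[0, 0, -0.63], [0.17, 0.36, 0], 0], [[0, 0, -0.63], [0.21, 0.36, 0], 0], [[0, 0, -0.63], [0.22, 0.34, 0], 0], [[0, 0, -0.63], [0.25, 0.33, 0], 0], [[0, 0, -0.63], [0.27, 0.31, 0], 0], [[0, 0, -0.63], [0.28, 0.29, 0], 0], [[0, 0, -0.63], [0.31, 0.27, 0], 0], [[0, 0, -0.63], [0.32, 0.25, 0], 0], [[0, 0, -0.63], [0.34, 0.23, 0], 0]]
[[[0, 0, -0.63], [0.35, 0.21, 0], 0], [[0, 0, -0.63], [0.37, 0.18, 0], 0], [[0, 0, -0.63], [0.38, 0.16, 0], 0], [[0, 0, -0.63], [0.38, 0.13, 0], 0], [[0, 0, -0.63], [0.4, 0.1, 0], 0], [[0, 0, -0.63], [0.4, 0.08, 0], 0], [[0, 0, -0.63], [0.41, 0.06, 0], 0], [[0, 0, -0.48], [0.3, 0.02, 0], 0], [[0, 0, -0.31], [0.21, 0.01, 0], 0], [[0, 0, -0.16], [0.1, -0.0, 0], 0]]
```

Request:
jog_arm(
  motion=[
    [[0, 0, -0.16], [-0.08, 0.07, 0], 0],
    [[0, 0, -0.31], [-0.15, 0.13, 0], 0],
    [[0, 0, -0.47], [-0.22, 0.22, 0], 0],
    [[0, 0, -0.63], [-0.27, 0.3, 0], 0],
    [[0, 0, -0.63], [-0.26, 0.32, 0], 0],
    [[0, 0, -0.63], [-0.23, 0.34, 0], 0],
    [[0, 0, -0.63], [-0.21, 0.35, 0], 0],
    [[0, 0, -0.63], [-0.19, 0.36, 0], 0],
    [[0, 0, -0.63], [-0.16, 0.38, 0], 0],
    [[0, 0, -0.63], [-0.14, 0.38, 0], 0],
  ],
)

```text
clock: 27.15
position: [470.1, -201.8, 37.9]
orientation: [0.002, 0.591, 0.807, 0.001]
contact_force: [7.9, 2.9, -0.8]
finger_gap: 0.108
finger_force: 39.4
```

Request:
jog_arm(
  motion=[
    [[0, 0, -0.63], [-0.1, 0.4, 0], 0],
    [[0, 0, -0.63], [-0.08, 0.4, 0], 0],
    [[0, 0, -0.63], [-0.05, 0.4, 0], 0],
    [[0, 0, -0.63], [-0.04, 0.41, 0], 0],
    [[0, 0, -0.63], [0, 0.41, 0], 0],
    [[0, 0, -0.63], [0.02, 0.4, 0], 0],
    [[0, 0, -0.63], [0.05, 0.41, 0], 0],
    [[0, 0, -0.63], [0.08, 0.4, 0], 0],
    [[0, 0, -0.63], [0.1, 0.4, 0], 0],
    [[0, 0, -0.63], [0.12, 0.39, 0], 0],
  ],
)

```text
clock: 28.15
position: [472.1, -101.7, 37.9]
orientation: [0.001, 0.82, 0.572, 0.0]
contact_force: [3.4, -0.0, 0.9]
finger_gap: 0.11
finger_force: 39.6
```

Request:
jog_arm(
  motion=[
    [[0, 0, -0.63], [0.16, 0.38, 0], 0],
    [[0, 0, -0.63], [0.17, 0.36, 0], 0],
    [[0, 0, -0.63], [0.21, 0.36, 0], 0],
    [[0, 0, -0.63], [0.22, 0.34, 0], 0],
    [[0, 0, -0.63], [0.25, 0.33, 0], 0],
    [[0, 0, -0.63], [0.27, 0.31, 0], 0],
    [[0, 0, -0.63], [0.28, 0.29, 0], 0],
    [[0, 0, -0.63], [0.31, 0.27, 0], 0],
    [[0, 0, -0.63], [0.32, 0.25, 0], 0],
    [[0, 0, -0.63], [0.34, 0.23, 0], 0],
  ],
)

```text
clock: 29.15
position: [535.2, -23.4, 37.9]
orientation: [0.001, 0.961, 0.276, 0.0]
contact_force: [-0.1, 0.2, 3.9]
finger_gap: 0.113
finger_force: 40.0
```

Request:
jog_arm(
  motion=[
    [[0, 0, -0.63], [0.35, 0.21, 0], 0],
    [[0, 0, -0.63], [0.37, 0.18, 0], 0],
    [[0, 0, -0.63], [0.38, 0.16, 0], 0],
    [[0, 0, -0.63], [0.38, 0.13, 0], 0],
    [[0, 0, -0.63], [0.4, 0.1, 0], 0],
    [[0, 0, -0.63], [0.4, 0.08, 0], 0],
    [[0, 0, -0.63], [0.4, 0.06, 0], 0],
    [[0, 0, -0.48], [0.3, 0.02, 0], 0],
    [[0, 0, -0.31], [0.21, 0.01, 0], 0],
    [[0, 0, -0.16], [0.1, 0, 0], 0],
  ],
)

```text
clock: 30.15
position: [617.7, 0.5, 37.9]
orientation: [0.0, 1.0, -0.001, 0.001]
contact_force: [1.4, 2.8, 5.0]
finger_gap: 0.107
finger_force: 40.2
```

Request:
jog_arm(
  motion=[
    [[0, 0, 0], [0, 0, 0], 0],
    [[0, 0, 0], [0, 0, 0], 0],
    [[0, 0, 0], [0, 0, 0], 0],
  ],
)

```text
clock: 30.45
position: [617.2, 0.5, 37.9]
orientation: [0.0, 1.0, 0.0, 0.001]
contact_force: [0.5, 3.1, 5.7]
finger_gap: 0.106
finger_force: 40.2
```

```bash
python3 - <<'E'
from workcell import robot
from h import *
S=robot.camera("scene");T=robot.camera("top");W=robot.camera("wrist")
s=robot.read_state();q=s["orientation"];print(s["position"],np.degrees(2*np.arctan2(q[2],q[1])))
C=np.array([617.4,-154.7])
for n,c in(("T",T),("W",W),("S",S)):
    for lo in((0,110,90),(0,150,60)):
        for k in blobs(c["image"],lo,(6,255,255),30)[1]:
            if n=="T" and not(280<k[0][0]<400 and 150<k[0][1]<260):continue
            if n=="S" and not(125<k[0][0]<275 and 180<k[0][1]<280):continue
            p=k[0] if n!="S" else [k[0][0],k[1][1]+.565*k[1][2]/2-.5]
            X=plane(c,p,98);print(n,k,X.round(1),np.hypot(*(X[:2]-C)).round(1),np.degrees(np.arctan2(X[1]-C[1],X[0]-C[0])).round(2))
m,b=blobs(T["image"][170:215,320:360],(17,70,100),(26,255,255),8)
for k in b: print("Tdot",plane(T,np.array(k[0])+[320,170],34).round(1),k[1][4])
o=np.zeros((400,800,3),np.uint8);o[:,:400]=cv2.resize(T["image"][130:270,270:410],(400,400),interpolation=3);o[:300,400:]=cv2.resize(W["image"],(400,300))
cv2.imwrite("pics/fin1.png",o[...,::-1])
E
```

```text
[6.17090881e+02 4.75852843e-01 3.79047824e+01] 0.024346951016753358
T ([339.4, 223.6], [333, 217, 14, 14, 151]) [ 511.9 -153.4   98. ] 105.5 179.27
T ([339.5, 223.7], [334, 218, 12, 12, 96]) [ 511.6 -153.7   98. ] 105.8 179.44
S ([206.0, 214.2], [201, 211, 11, 7, 49]) [ 597.4 -139.2   98. ] 25.3 142.15
S ([206.1, 197.7], [199, 193, 15, 11, 113]) [ 520.  -155.4   98. ] 97.4 -179.58
S ([206.9, 213.7], [199, 211, 17, 6, 68]) [ 604.5 -135.4   98. ] 23.3 123.73
Tdot [ 617.6 -153.7   34. ] 56
```

View pics/fin1.png

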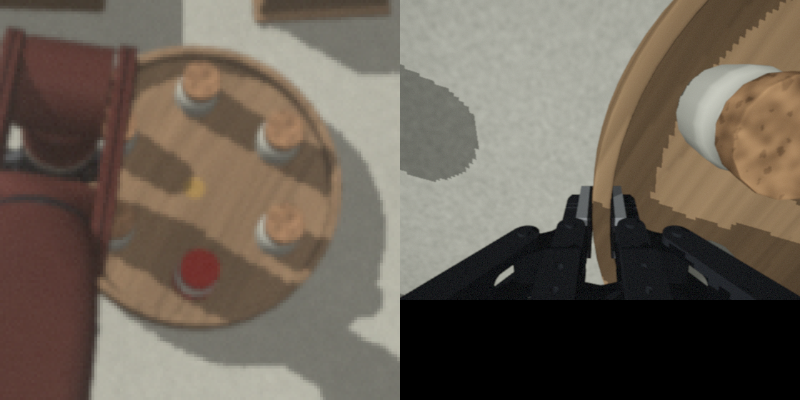

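The red jar sits straight at the front of the pin (top-crop lid (200,270), pin (195,187), within about 0.5°). The rim is held between the fingers with all jars standing. I'll firm up the grip, do one last check and hand in.

Request:
jog_arm(
  motion=[
    [[0, 0, 0], [0, 0, 0], 0],
    [[0, 0, 0], [0, 0, 0], 0],
    [[0, 0, 0], [0, 0, 0], 0],
    [[0, 0, 0], [0, 0, 0], 0],
    [[0, 0, 0], [0, 0, 0], 0],
  ],
  grip_force=60,
)

```text
clock: 31.1
position: [617.2, 0.4, 38.0]
orientation: [0.0, 1.0, 0.0, 0.001]
contact_force: [1.1, 2.4, 5.4]
finger_gap: 0.102
finger_force: 58.6
```

```bash
python3 - <<'E'
from workcell import robot
from h import *
T=robot.camera("top");s=robot.read_state();print(s["clock"],s["position"].round(1),s["contact_force"].round(1),s["finger_force"],abs(s["qvel"]).max())
for k in blobs(T["image"],(0,110,90),(6,255,255),80)[1]:
    if 280<k[0][0]<400 and 150<k[0][1]<260: print("red",plane(T,k[0],98).round(1))
for k in blobs(T["image"][205:240,115:215],(16,100,105),(24,255,255),60)[1]: print("honey",plane(T,np.array(k[0])+[115,205],136).round(1),k[1][2:])
print(robot.finish_job())
E
```

```text
31.15 [6.172e+02 4.000e-01 3.800e+01] [0.8 1.8 5.1] 58.61934623681009 0.0020168100953671894
red [ 512.2 -153.4   98. ]
honey [489. 467. 136.] [14, 15, 169]
honey [486.8 406.1 136. ] [15, 15, 178]
honey [485.4 345.3 136. ] [16, 16, 180]
honey [483.5 283.  136. ] [16, 15, 183]
the job is handed in; nothing more can be done
None
```

I've handed the job in at about 31 s: both honey jars stand in the shelf row, evenly spaced to within about 2 mm, and the red-lidded jar is within about 0.5° of the front by the cameras, with the rim held still at about 59 N.

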